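Set the three-place stirrer to step 6 and start it

ROBOT

A 6-joint arm with a two-finger parallel gripper is mounted at the origin on the work surface; the furniture and walls round the work are solid. World frame = base frame: x ahead of the robot, y to its left, z up, the work surface at z = 0. Lengths are in m, angles in rad, forces in N, time in s.
With the tool pointing down it reaches from about 0.35 to 0.975 m from the base axis. Payload 4.9 kg.
Tool frame: the origin (TCP) lies at the very end of the fingers, on their centre line; the grasp point (between the pads) lies 19 mm behind it; z points along the fingers, y is the line along which they close (so a half turn about z gives the same grasp; the last joint's range is limited). The gripper opens to 85 mm and grips with 20 to 120 N. Pads are 22 mm wide; open, the fingers measure 114 mm over their backs; the gripper's body (76 mm by 85 mm) begins 54 mm behind the grasp point. The pads swing forward as they close: fully open they stand 13 mm farther back than shut.
Start: joints at [1.144, 0.053, 1.613, -0, 1.476, -0.119], TCP at [0.189, 0.596, 0.231] pointing down, gripper open.
Joint ranges: [-3.01, 3.01], [-1.01, 2.22], [0.06, 2.58], [-1.02, 4.17], [0.09, 2.62], [-3.14, 3.14]. Speed limits (rad/s): [2.57, 2.57, 3.14, 3.14, 3.14, 3.14].

INTERFACE

Orientations are given as a unit quaternion [w, x, y, z].
In Python, from plant import state, optics, ticket, nets gives the robot as it stands. The module is installed in compiled form; this text tells all that it offers.
- The arm moves only by the shell command python3 -m inch 'ROWS' [OPENING]. ROWS is JSON, a list of rows, each an object of numbers: "dx", "dy", "dz": the shift along the tool's x, y, z as a fraction of full scale; "rx", "ry", "rz": the turn, a rotation vector about the tool's x, y, z as a fraction of full scale. In form: [{"dx": .., "dy": .., "dz": .., "rx": .., "ry": .., "rz": ..}, ...]. A call has 1 to 5 rows; each row is the pose to reach, as a shift and turn from the pose commanded when the call began, along the tool's axes at that moment; what a row does not reach only later rows make up. Full scale, the value 1, is 0.8 m for a shift and 1.5 rad for a turn. A row lasts 1/10 s, in which the tool goes at most 50 mm and 8.59 degrees, less where a joint would pass 70% of its speed; a pose out of reach is approached as far as the arm can. A call with a number of a shift or a turn outside -1 to 1 is refused whole. A call with a gripper value outside its range is refused whole. OPENING is the opening, from -1 (shut) to 1 (fully open), set as the call begins (- or left out, the last holds). The fingers move at their own pace and stop on an object; the grip force is fixed at half the most. Time passes only in rows, so rows that repeat a pose let the fingers close. It gives the time, the measured TCP pose, the force, the opening and the grip force at its end, in the units of the state.
- state(): the state, without advancing time (a new reading comes with each control period).
- optics.grab_frame(name): name is "side" or "top"; returns the picture (480x640x3 uint8, red, green, blue); there is no depth.
- optics.camera_info(name): a dict with "fx", "fy", "cx", "cy" (pixels), "R" (3x3) and "t" (3): a world point X has camera coordinates R X + t. Camera axes: x right, y down, z forward; pixel columns grow to the right and rows downward; lengths in m; the calibration is good to about 2 mm. A picture is of the moment at which its call begins. camera_info takes no time and is no camera call.
- ticket.job_done(): hands the job in; it is judged then, once.
Trained networks look in the newest picture that a camera, given by its name, has taken for a name from the list of things; names that differ only in an ending like _2 or _b are one class to them, and where a whole thing is asked for, a point or a joint stands for the part that bears it (a point fixed in the world has none). Each returns a list of dicts, best first, with "confidence" (0 to 1); they miss things now and then, are a little off and sometimes report something else, mostly with a low value. They report only what shows in the picture. A call takes as long as a camera call. They do not tell look-alikes from the thing itself.
- nets.boxes_of(camera, name): "bbox" ([centre column, centre row, width, height] in pixels, round what is visible of it).
- nets.outline_of(camera, name): "pixels" (480x640 bool, what is visible of it) and "bbox" ([centre column, centre row, width, height] in pixels, round what is visible of it).
The state is a dict: "time": time; "joint_pos": joint angles; "joint_vel": joint speeds; "joint_efforts": joint torques, N m; "tool_pos": TCP position; "tool_rot": TCP orientation; "contact_force": force on the tool from outside, world axes, zero at the start; "ft_torque": the same for the moment, N m; "gripper_width": opening from 0.0 (shut) to 1.0 (fully open); "grasp_force": force on a finger pad.
Only numpy, scipy, OpenCV 4.12 (cv2) and the standard library are available. Lean on these libraries where they do the work, as an engineer would, in place of code of your own. Each camera call takes 0.05 s, during which the arm holds its last target. There are 200 camera calls.

TASK

Three beakers stand ready on the magnetic stirrer: with a fingertip against the side of the bar, push its speed selector round clockwise, click by click, to step 6 (six clicks on from the off dot; it may already stand on a low step) without letting it click past 6, where the stirring bars would jump. Only then press the round start button all the way down, not the square stop button, and let it come up. Nothing is to be pinched or lifted: do not pinch the bar from both sides, and leave the beakers and everything else standing where they are.

Things in the scene. Friction and masses are not known exactly. Their poses are not given: they have to be found in the camera images.
- stirrer: three-place magnetic stirrer, low white box 150 (its x) by 360 mm (its y), fixed; origin at the centre of its underside, x away from the robot, y left. Steel deck 40 mm above the table, with three beakers in a row along y; at its left end a raised console, panel 60 mm above the table: selector axis at x +28, y +125, round start button at x -46, y +98, square stop button at x -46, y +150 mm
- speed_selector (a joint): speed selector, rad: 0 at off, growing clockwise seen from above; step n at n x 0.5236 (30 degrees a click; step 6 at 3.142), end stop at step 9. A sprung roller gives the clicks: 0.08 N m to leave a step (3 N at the end of the bar); once half a click (15 degrees) is passed it snaps on to the next step by itself and stays. Starts at rest between off and step 3
- selector_axis (a point): point on the selector's upright axis at half height of its bar, 22 mm above the panel. Selector: black round skirt 54 mm across, up to 10 mm above the panel; across it an upright bar, 60 mm long, 12 mm thick, from 10 to 34 mm above the panel; pressing both its long sides at once (rear_side faces anticlockwise at the pointer end, lead_side clockwise) is pinching
- selector_pointer (a point): pointer end of the bar, 30 mm from selector_axis at the same height; a white line on top of the bar runs from the axis to this end. The selector points from selector_axis to here. Scale on the panel: round dot at off, 135 degrees from the stirrer's +x towards +y (near left); then a mark every 30 degrees clockwise for steps 1 to 9, those of 3, 6 and 9 longer
- start_top (a point): centre of the top of the round grey start button, 22 mm across, 9 mm above the panel
- start_button (a joint): travel of the start button in m: 0 up, 0.005 all the way down; sprung, 1.2 N to start it and 4.2 N at the bottom, comes up when let go
- stop_top (a point): centre of the top of the square grey stop button, 21x21 mm, 9 mm above the panel, 52 mm left of the start button
- stop_button (a joint): travel of the stop button in m: 0 up, 0.005 down, same spring; not to be pressed
- beaker_a: loose 250 ml glass beaker, 72 mm wide, 85 mm high (top about 125 mm above the table), on one of the three places of the stirrer's deck (at stirrer y +20, -60 and -140 mm, any order); origin at the centre of its underside, z up
- beaker_b: loose 250 ml glass beaker, 72 mm wide, 85 mm high (top about 125 mm above the table), on one of the three places of the stirrer's deck (at stirrer y +20, -60 and -140 mm, any order); origin at the centre of its underside, z up
- beaker_c: loose 250 ml glass beaker, 72 mm wide, 85 mm high (top about 125 mm above the table), on one of the three places of the stirrer's deck (at stirrer y +20, -60 and -140 mm, any order); origin at the centre of its underside, z up
- timer: bystander, loose: flat white bench timer with small buttons of its own, 68x68x20 mm, on the table just left of the stirrer's console; origin at the centre of its underside
- flip_vial_0: bystander, loose: clear flip-top vial, 63x50x90 mm, to the left of the stirrer; origin at the centre of its underside
Things that resemble listed ones, but are neither listed nor needed, are in the scene too. Leave any brown look-alike of the beaker_c alone. What is shaped like the beaker_b but orange is not meant.

How it is judged:
On the way, in this order (a step that is already met when the one before it is completed fails the run):
1. the selector has come to rest on step 6 (value of joint speed_selector between 2.99 and 3.29 rad and velocity of joint speed_selector below 0.3 rad/s), for 0.2 s.
2. with the selector on step 6, the start button is pressed down (value of joint speed_selector between 2.99 and 3.29 rad and value of joint start_button above 0.004 m), for 0.05 s.
At the end, for the whole second after the job is handed in: the selector rests on step 6 (3.14 rad within 0.15), both buttons are up, and the three beakers stand upright within 15 mm of where they were (value of joint speed_selector between 2.99 and 3.29 rad and value of joint each of start_button, stop_button below 0.001 m and distance of each of beaker_a, beaker_b, beaker_c from where it was at the start of the episode below 0.015 m and angle between each of beaker_a, beaker_b, beaker_c's own z axis and vertical below 0.1 rad); the robot touches nothing.
It fails at once if the selector clicks past step 6 (value of joint speed_selector above 3.45 rad).
It fails at once if the start button is pressed before the selector is on step 6 (value of joint start_button above 0.003 m and value of joint speed_selector below 2.88 rad).
It fails at once if the stop button is pressed (value of joint stop_button above 0.003 m).
It fails at once if the bar of the selector is pinched from both sides (contact force between the fingers and selector_rear_side above 1.5 N and contact force between the fingers and selector_lead_side above 1.5 N).
It fails at once if a beaker is lifted, tipped or pushed away (15 mm), or another thing on the table is (30 mm) (not (distance of beaker_a from where it was at the start of the episode below 0.015 m) or not (distance of beaker_b from where it was at the start of the episode below 0.015 m) or not (distance of beaker_c from where it was at the start of the episode below 0.015 m) or not (angle between beaker_a's own z axis and vertical below 0.1 rad) or not (angle between beaker_b's own z axis and vertical below 0.1 rad) or not (angle between beaker_c's own z axis and vertical below 0.1 rad) or distance of any of timer, flip_vial_0 from where it was at the start of the episode above 0.03 m).
It also fails if it takes over 59 s, if anything falls off the work surface, if the arm or the gripper's body presses on something with over 40 N, if the wrist force passes 120 N, or if a joint passes its speed limit or range.

## Working session

There is one attempt and no reset: what is moved stays moved. The work goes in short steps, Python scripts to look and compute and a shell command to move; the robot and the scene stay as the last step left them, time stands still between calls to the robot, and variables do not carry over. Pictures are saved under pics/ and viewed, at most 10 in all, crops included, and the job is handed in when it is done.

```bash
mkdir -p pics; python3 - <<'E'
from plant import state, optics, nets
import cv2,numpy as np
s=state();print(s['time'],s['tool_pos'],s['tool_rot'],s['gripper_width'])
for c in('top','side'):
    im=optics.grab_frame(c);cv2.imwrite(f'pics/{c}0.png',im[:,:,::-1])
    i=optics.camera_info(c);print(c,i['fx'],np.round(i['R'],3).tolist(),np.round(i['t'],3))
    for n in('speed_selector','start_top','stop_top','stirrer'):
        print(n,[(np.round(d['bbox']),round(d['confidence'],2)) for d in nets.boxes_of(c,n)[:3]])
E
```

```text
0.0 [0.18910428 0.59505294 0.23005959] [-2.75040011e-04  1.53295408e-01  9.88179856e-01 -1.00713260e-03] 0.9994825086850271
top 612.8551506378678 [[-0.015, -1.0, 0.01], [-0.998, 0.014, -0.06], [0.059, -0.011, -0.998]] [0.099 0.458 1.581]
speed_selector [(array([298., 227.,  26.,  23.]), 0.67), (array([407., 224.,  30.,  28.]), 0.58), (array([341., 229.,  30.,  33.]), 0.49)]
start_top [(array([309., 257.,  11.,   8.]), 0.46)]
stop_top [(array([289., 258.,   4.,  10.]), 0.48)]
stirrer [(array([345., 237., 143.,  76.]), 0.81), (array([373., 227.,  30.,  31.]), 0.49)]
side 566.0202779770563 [[0.904, -0.428, -0.015], [-0.277, -0.555, -0.784], [0.327, 0.713, -0.62]] [-0.367  0.262  1.203]
speed_selector [(array([317., 222.,  19.,  16.]), 0.55)]
start_top []
stop_top [(array([290., 228.,  10.,   7.]), 0.51), (array([319., 223.,  22.,  22.]), 0.34)]
stirrer [(array([340., 272., 134., 122.]), 0.74)]
```

```bash
python3 - <<'E'
import cv2,numpy as np
t=cv2.imread('pics/top0.png');s=cv2.imread('pics/side0.png')
a=cv2.resize(t[190:290,250:430],(800,444),interpolation=cv2.INTER_CUBIC)
cv2.imwrite('pics/tc.png',cv2.resize(t[195:275,265:345],(600,600),interpolation=cv2.INTER_CUBIC))
cv2.imwrite('pics/sc.png',cv2.resize(s[190:270,260:360],(800,600)[:2],interpolation=cv2.INTER_CUBIC))
E
```

```text
(no output)
```

View pics/top0.png

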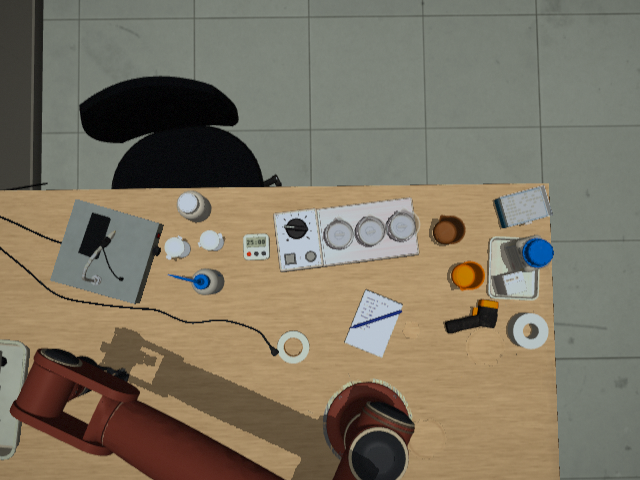

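View pics/tc.png

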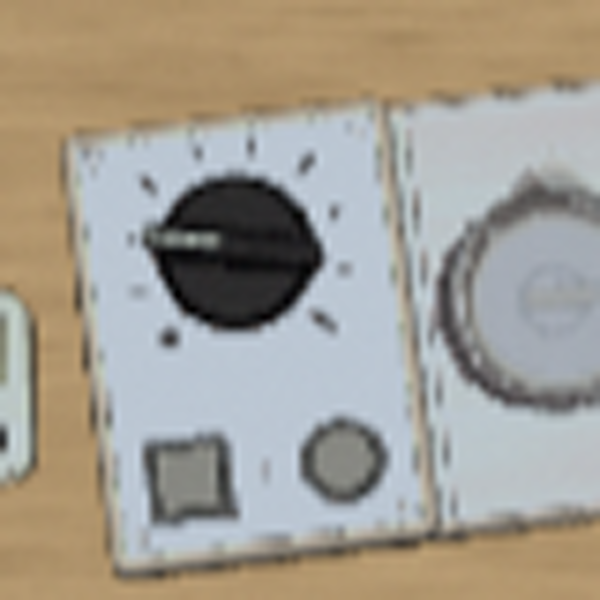

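View pics/side0.png

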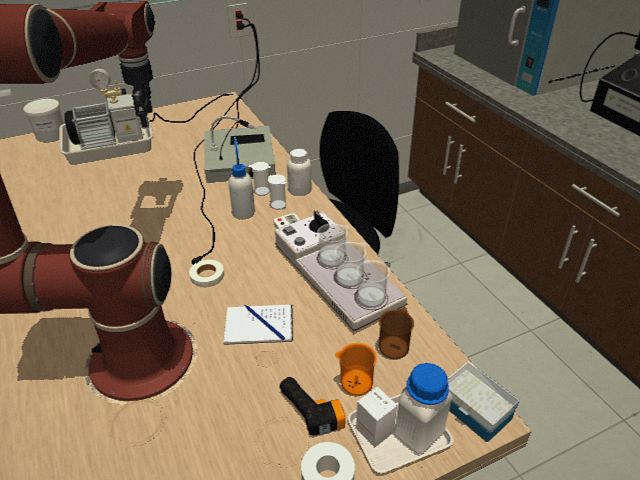

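The top view shows the panel with its dot at crop (170,338) and marks running clockwise from there. The pointer's white line ends at (150,237), on the mark at (133,238), so the selector is on step 2 and needs 4 clicks. Start is at (343,460) and stop at (190,476).

View pics/sc.png

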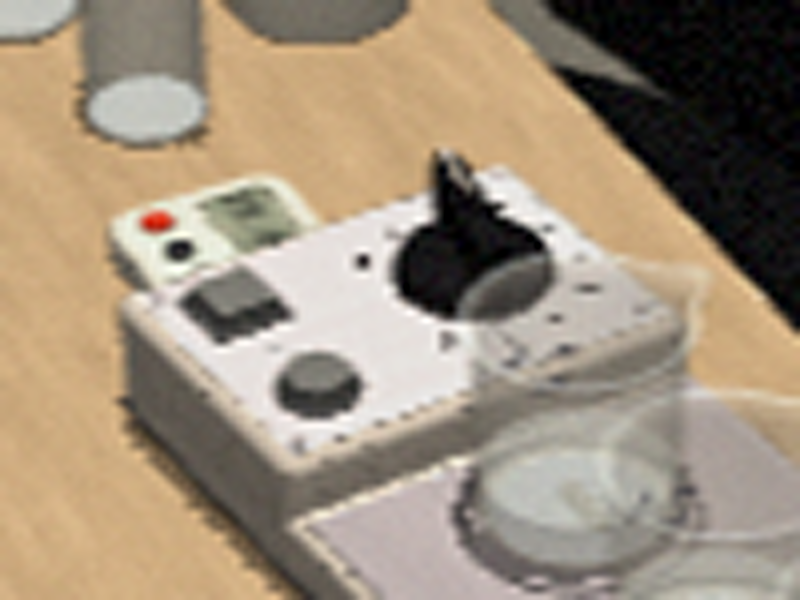

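The side view shows start top at crop (320,376), stop top (238,296) and the dot at (362,261). The selector stands clear, with its pointer to the far left, consistent with step 2.

```bash
cat > h.py <<'E'
import numpy as np
from plant import optics
def proj(c,X):
    i=optics.camera_info(c);p=np.atleast_2d(X)@np.array(i['R']).T+np.array(i['t'])
    return np.c_[i['fx']*p[:,0]/p[:,2]+i['cx'],i['fy']*p[:,1]/p[:,2]+i['cy']]
E
cat > fit.py <<'E'
from h import *
from scipy.optimize import least_squares as ls
T=lambda u,v:np.array([265+(u+.5)/7.5-.5,195+(v+.5)/7.5-.5])
S=lambda u,v:np.array([260+(u+.5)/8-.5,190+(v+.5)/7.5-.5])
for n,a,b in(('start',T(343,460),S(320,376)),('stop',T(190,476),S(238,296)),('dot',T(170,338),S(362,261))):
    r=ls(lambda X:np.r_[proj('top',X)[0]-a,proj('side',X)[0]-b],[.3,.2,.05]);print(n,np.round(r.x,4),np.round(r.fun,2))
mk=[(170,338),(138,291),(133,238),(148,184),(197,152),(251,146),(307,162),(335,212),(345,268),(322,320)]
def model(p):
    x,y,w,rad=p;L=[[-.046,.098,.069],[-.046,.15,.069],[.028,.125,.07]]
    for n in range(10):
        q=np.radians(135-30*n);R=rad+(.0015 if n in(3,6,9) else 0);L.append([.028+R*np.cos(q),.125+R*np.sin(q),.06])
    L=np.array(L);c,s=np.cos(w),np.sin(w)
    return np.c_[x+c*L[:,0]-s*L[:,1],y+s*L[:,0]+c*L[:,1],L[:,2]]
obs=np.array([T(343,460),T(190,476),T(238,252)]+[T(*m) for m in mk])
so=np.array([S(320,376),S(238,296),S(362,261)])
for both in(0,1):
    f=lambda p:np.r_[(proj('top',model(p))-obs).ravel(),both*(proj('side',model(p)[[0,1,3]])-so).ravel()]
    r=ls(f,[.55,.1,.1,.037]);print(r.x,np.abs(r.fun).max().round(2),np.sqrt((r.fun**2).mean()).round(2))
P=model(r.x);print('start',P[0],'stop',P[1],'axis',P[2])
i=optics.camera_info('top')
a=ls(lambda X:proj('top',[*X,.094])[0]-T(150,237),[.6,.2]).x-P[2,:2]
print('pointer vec',a,'angle in stirrer',np.degrees(np.arctan2(a[1],a[0])-r.x[2]))
E
python3 fit.py
```

```text
start [0.4335 0.1409 0.0619] [ 0.14 -0.37 -0.38  0.03]
stop [0.4284 0.1924 0.0614] [ 0.07 -0.2  -0.22  0.02]
dot [0.4751 0.199  0.0559] [ 0.04 -0.1  -0.11  0.01]
[0.48913845 0.04864557 0.10997871 0.03615996] 0.45 0.18
[0.49125472 0.04795091 0.12698784 0.03613089] 1.83 0.59
start [0.43321373 0.13933605 0.069     ] stop [0.4266281  0.19091734 0.069     ] axis [0.50319841 0.17549051 0.07      ]
pointer vec [0.00240149 0.02766279] angle in stirrer 77.76255445219454
```

```bash
cat > go.py <<'E'
# print shift/turn (in row units) from current pose to x y z and tool-y angle (deg); or bar=deg,rad,off for selector-relative
import sys,numpy as np
from plant import state
from scipy.spatial.transform import Rotation as R
s=state();q=s['tool_rot'];r=R.from_quat([*q[1:],q[0]]);p=np.array(s['tool_pos'])
a=list(map(float,sys.argv[2:]))
if sys.argv[1]=='bar':   # worldangle radius offset z ; finger on rear side
    t=np.radians(a[0]);A=np.array([.503,.176]);P=A+a[1]*np.array([np.cos(t),np.sin(t)])+a[2]*np.array([-np.sin(t),np.cos(t)])
    T=np.r_[P,a[3]];ang=a[0]
else: T=np.array(a[:3]);ang=a[3]
f=np.radians((ang+90)/2);g=R.from_rotvec(np.pi*np.array([np.cos(f),np.sin(f),0]))
d=r.inv().apply(T-p)/.8;w=(r.inv()*g).as_rotvec()/1.5
print('t',round(s['time'],2),'pos',p.round(4),'F',np.round(s['contact_force'],1),'tgt',T.round(4),'d',d.round(4),'r',w.round(4))
E
python3 go.py bar 81.3 .024 .030 .20
```

```text
t 0.5 pos [0.1894 0.5956 0.2312] F [ 0.1  0.2 -0.3] tgt [0.477  0.2043 0.2   ] d [-0.4908 -0.3572  0.0391] r [-1.00e-04  0.00e+00 -1.04e-01]
```

```bash
python3 -m inch '[{"dz":-0.06},{"dz":-0.12},{"dz":-0.12}]' -1; python3 go.py bar 81.3 .024 .030 .20
```

```text
t 0.5 pos [0.1894 0.5956 0.2312] F [ 0.1  0.2 -0.3] tgt [0.477  0.2043 0.2   ] d [-0.4908 -0.3572  0.0391] r [-1.00e-04  0.00e+00 -1.04e-01]validation failed for argument at $[0]...
```

```bash
python3 -m inch '[{"dx":0,"dy":0,"dz":-0.06,"rx":0,"ry":0,"rz":0},{"dx":0,"dy":0,"dz":-0.12,"rx":0,"ry":0,"rz":0},{"dx":0,"dy":0,"dz":-0.12,"rx":0,"ry":0,"rz":0}]' -1; python3 go.py bar 81.3 .024 .030 .20
```

```text
time: 0.8
tool_pos: [0.1905, 0.5983, 0.3373]
tool_rot: [0.002, 0.153, 0.988, 0.007]
contact_force: [0.3, 0.4, 1.7]
gripper_width: 0.514
grasp_force: 0.0
t 0.8 pos [0.1905 0.5983 0.3373] F [0.3 0.4 1.7] tgt [0.477  0.2043 0.2   ] d [-0.4902 -0.3635  0.167 ] r [ 0.0099  0.002  -0.1039]
```

```bash
python3 -m inch '[{"dx":-0.49,"dy":-0.36,"dz":0,"rx":0,"ry":0,"rz":-0.104},{"dx":-0.49,"dy":-0.36,"dz":0,"rx":0,"ry":0,"rz":-0.104},{"dx":-0.49,"dy":-0.36,"dz":0,"rx":0,"ry":0,"rz":-0.104},{"dx":-0.49,"dy":-0.36,"dz":0,"rx":0,"ry":0,"rz":-0.104},{"dx":-0.49,"dy":-0.36,"dz":0,"rx":0,"ry":0,"rz":-0.104}]'; python3 go.py bar 81.3 .024 .030 .20
```

```text
time: 1.3
tool_pos: [0.3368, 0.3925, 0.3275]
tool_rot: [0.0, 0.076, 0.997, 0.0]
contact_force: [-0.0, 0.3, -0.1]
gripper_width: -0.002
grasp_force: 0.0
t 1.3 pos [0.3368 0.3925 0.3275] F [-0.   0.3 -0.1] tgt [0.477  0.2043 0.2   ] d [-0.2085 -0.2064  0.1594] r [0.0005 0.0005 0.0004]
```

```bash
python3 -m inch '[{"dx":-0.208,"dy":-0.206,"dz":0.02,"rx":0,"ry":0,"rz":0},{"dx":-0.208,"dy":-0.206,"dz":0.02,"rx":0,"ry":0,"rz":0},{"dx":-0.208,"dy":-0.206,"dz":0.02,"rx":0,"ry":0,"rz":0},{"dx":-0.208,"dy":-0.206,"dz":0.02,"rx":0,"ry":0,"rz":0},{"dx":-0.208,"dy":-0.206,"dz":0.02,"rx":0,"ry":0,"rz":0}]'; python3 go.py bar 81.3 .024 .030 .12
```

```text
time: 1.8
tool_pos: [0.477, 0.2035, 0.3112]
tool_rot: [0.0, 0.077, 0.997, -0.0]
contact_force: [0.5, 0.2, 0.0]
gripper_width: 0.0
grasp_force: 0.0
t 1.8 pos [0.477  0.2035 0.3112] F [0.5 0.2 0. ] tgt [0.477  0.2043 0.12  ] d [0.0004 0.001  0.239 ] r [-0.0001  0.0006 -0.0014]
```

```bash
python3 -m inch '[{"dx":0,"dy":0,"dz":0.239,"rx":0,"ry":0,"rz":0},{"dx":0,"dy":0,"dz":0.239,"rx":0,"ry":0,"rz":0},{"dx":0,"dy":0,"dz":0.239,"rx":0,"ry":0,"rz":0},{"dx":0,"dy":0,"dz":0.239,"rx":0,"ry":0,"rz":0},{"dx":0,"dy":0,"dz":0.239,"rx":0,"ry":0,"rz":0}]'; python3 go.py bar 81.3 .024 .030 .08
cat > look.py <<'E'
import sys,cv2,numpy as np
from plant import optics
t=optics.grab_frame('top')[195:275,265:345,::-1];s=optics.grab_frame('side')[180:260,270:350,::-1]
cv2.imwrite(f'pics/{sys.argv[1]}.png',cv2.resize(np.hstack([t,s]),(800,400),interpolation=cv2.INTER_CUBIC))
E
python3 look.py a
```

```text
time: 2.3
tool_pos: [0.4707, 0.2046, 0.113]
tool_rot: [-0.006, 0.076, 0.997, -0.002]
contact_force: [0.4, 0.1, -0.5]
gripper_width: -0.002
grasp_force: 0.0
t 2.3 pos [0.4707 0.2046 0.113 ] F [ 0.4  0.1 -0.5] tgt [0.477  0.2043 0.08  ] d [-0.0084  0.0011  0.0412] r [-0.0037 -0.0082 -0.0001]
```

View pics/a.png

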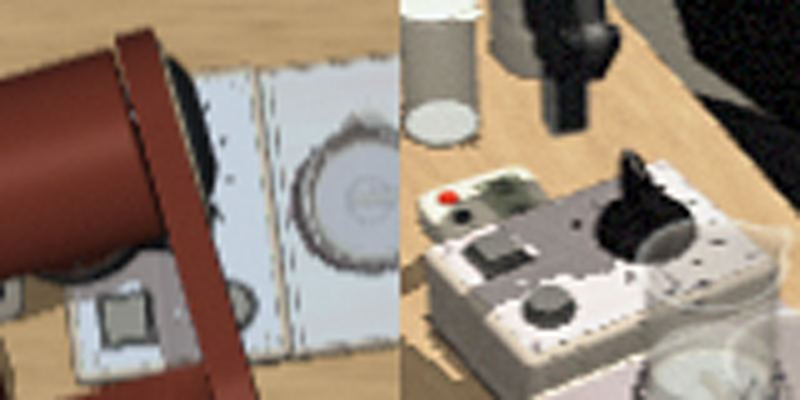

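The top view is blocked by the arm. In the side view the closed fingertip is at crop (565,130), above and left of the dial, which is untouched and still on step 2.

```bash
python3 - <<'E'
from h import *
from plant import state
p=state()['tool_pos'];print(p,proj('side',p), 'axis .082', proj('side',[.503,.176,.082]),'ptr',proj('side',[.503+.03*.151,.176+.03*.988,.094]))
E
python3 go.py bar 81.3 .024 .030 .08
```

```text
[0.47570895 0.20606049 0.12055191] [[303.12227747 202.48467814]] axis .082 [[318.17324167 218.1877423 ]] ptr [[314.71545991 207.81117957]]
t 2.4 pos [0.4757 0.2061 0.1206] F [0.4 0.2 1.7] tgt [0.477  0.2043 0.08  ] d [-0.0019 -0.002   0.0507] r [-0.0001 -0.0003  0.0001]
```

```bash
python3 -m inch '[{"dx":-0.002,"dy":-0.002,"dz":0.025,"rx":0,"ry":0,"rz":0},{"dx":-0.002,"dy":-0.002,"dz":0.05,"rx":0,"ry":0,"rz":0},{"dx":-0.002,"dy":-0.002,"dz":0.05,"rx":0,"ry":0,"rz":0},{"dx":-0.002,"dy":-0.002,"dz":0.05,"rx":0,"ry":0,"rz":0}]'; python3 go.py bar 81.3 .024 .020 .08;python3 go.py bar 66.3 .024 .017 .08
```

```text
time: 2.8
tool_pos: [0.4789, 0.2048, 0.0831]
tool_rot: [0.002, 0.076, 0.997, 0.001]
contact_force: [1.1, -0.7, -0.0]
gripper_width: 0.003
grasp_force: 0.0
t 2.8 pos [0.4789 0.2048 0.0831] F [ 1.1 -0.7 -0. ] tgt [0.4869 0.2027 0.08  ] d [-0.0102 -0.0011  0.0039] r [0.0012 0.0026 0.0001]
t 2.8 pos [0.4789 0.2048 0.0831] F [ 1.1 -0.7 -0. ] tgt [0.4971 0.2048 0.08  ] d [-0.0225  0.0034  0.004 ] r [0.0015 0.0025 0.1746]
```

```bash
python3 -m inch '[{"dx":-0.005,"dy":0,"dz":0,"rx":0,"ry":0,"rz":0},{"dx":-0.011,"dy":0,"dz":0.001,"rx":0,"ry":0,"rz":0},{"dx":-0.011,"dy":0,"dz":0.001,"rx":0,"ry":0,"rz":0}]';  python3 -m inch '[{"dx":-0.003,"dy":0,"dz":0,"rx":0,"ry":0,"rz":0},{"dx":-0.003,"dy":0,"dz":0,"rx":0,"ry":0,"rz":0}]'; python3 go.py bar 81.3 .024 .017 .08;python3 go.py bar 66.3 .024 .017 .08
```

```text
time: 3.1
tool_pos: [0.4871, 0.203, 0.0806]
tool_rot: [0.001, 0.076, 0.997, 0.0]
contact_force: [-0.3, -0.0, -0.3]
gripper_width: 0.0
grasp_force: 0.0
time: 3.3
tool_pos: [0.4884, 0.2025, 0.0795]
tool_rot: [0.0, 0.076, 0.997, 0.0]
contact_force: [-0.2, -0.6, 0.2]
gripper_width: 0.001
grasp_force: 0.0
t 3.3 pos [0.4884 0.2025 0.0795] F [-0.2 -0.6  0.2] tgt [0.4898 0.2023 0.08  ] d [-0.0018  0.     -0.0007] r [ 0.      0.0001 -0.    ]
t 3.3 pos [0.4884 0.2025 0.0795] F [-0.2 -0.6  0.2] tgt [0.4971 0.2048 0.08  ] d [-0.0103  0.0045 -0.0007] r [0.000e+00 1.000e-04 1.745e-01]
```

```bash
python3 go.py bar 71.3 .024 .017 .08;python3 go.py bar 61.3 .024 .017 .08;  python3 -m inch '[{"dx":-0.004,"dy":0.002,"dz":0,"rx":0,"ry":0,"rz":0.058},{"dx":-0.0075,"dy":0.003,"dz":0,"rx":0,"ry":0,"rz":0.116},{"dx":-0.0075,"dy":0.003,"dz":0,"rx":0,"ry":0,"rz":0.116}]'; python3 go.py bar 61.3 .024 .017 .08
```

```text
t 3.3 pos [0.4884 0.2025 0.0795] F [-0.2 -0.6  0.2] tgt [0.4946 0.2042 0.08  ] d [-0.0074  0.0033 -0.0007] r [0.000e+00 1.000e-04 1.163e-01]
t 3.3 pos [0.4884 0.2025 0.0795] F [-0.2 -0.6  0.2] tgt [0.4996 0.2052 0.08  ] d [-0.0134  0.0055 -0.0007] r [0.000e+00 1.000e-04 2.327e-01]
time: 3.6
tool_pos: [0.4936, 0.2044, 0.0792]
tool_rot: [-0.001, 0.163, 0.987, 0.0]
contact_force: [-1.5, 1.1, 1.8]
gripper_width: 0.002
grasp_force: 1.0
t 3.6 pos [0.4936 0.2044 0.0792] F [-1.5  1.1  1.8] tgt [0.4996 0.2052 0.08  ] d [-0.0067  0.0034 -0.0011] r [-0.0003 -0.0014  0.1161]
```

Contact (about -1.5 N). Continue past the half click.

```bash
python3 -m inch '[{"dx":-0.0035,"dy":0.0015,"dz":0,"rx":0,"ry":0,"rz":0.058},{"dx":-0.007,"dy":0.0035,"dz":0,"rx":0,"ry":0,"rz":0.116},{"dx":-0.007,"dy":0.0035,"dz":0,"rx":0,"ry":0,"rz":0.116},{"dx":-0.007,"dy":0.0035,"dz":0,"rx":0,"ry":0,"rz":0.116}]'; python3 look.py b;  python3 go.py bar 46.3 .024 .017 .08;python3 go.py bar 31.3 .024 .017 .08
```

```text
time: 4.0
tool_pos: [0.5006, 0.2047, 0.0792]
tool_rot: [0.0, 0.246, 0.969, -0.0]
contact_force: [0.2, 0.8, 0.8]
gripper_width: -0.001
grasp_force: 0.0
t 4.1 pos [0.5005 0.2047 0.0792] F [ 0.3 -1.2  0.4] tgt [0.5073 0.2051 0.08  ] d [-0.0072  0.0045 -0.0009] r [-0.000e+00  1.000e-04  1.762e-01]
t 4.1 pos [0.5005 0.2047 0.0792] F [ 0.3 -1.2  0.4] tgt [0.5147 0.203  0.08  ] d [-0.0166  0.0066 -0.0009] r [-0.000e+00  1.000e-04  3.507e-01]
```

View pics/b.png

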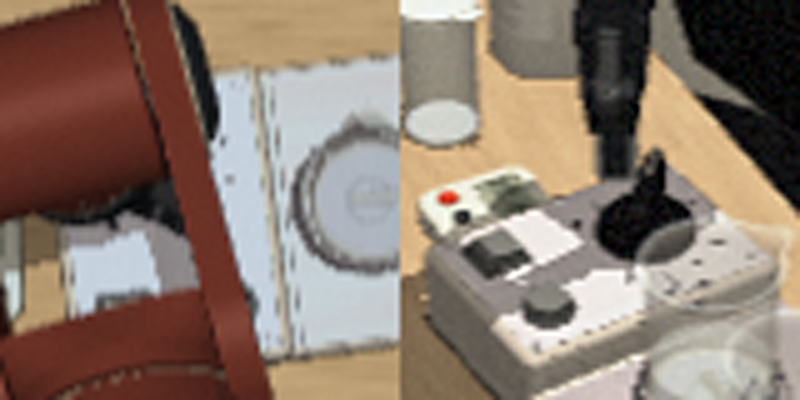

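The pointer has moved to crop (655,155) and the contact force is gone, so it is on step 3. On to step 4.

```bash
python3 -m inch '[{"dx":-0.0035,"dy":0.0025,"dz":0,"rx":0,"ry":0,"rz":0.088},{"dx":-0.0072,"dy":0.0045,"dz":0,"rx":0,"ry":0,"rz":0.176},{"dx":-0.0115,"dy":0.0058,"dz":0,"rx":0,"ry":0,"rz":0.26},{"dx":-0.0145,"dy":0.0063,"dz":0,"rx":0,"ry":0,"rz":0.31},{"dx":-0.0166,"dy":0.0066,"dz":0,"rx":0,"ry":0,"rz":0.351}]'; python3 -m inch '[{"dx":0,"dy":0,"dz":0,"rx":0,"ry":0,"rz":0},{"dx":0,"dy":0,"dz":0,"rx":0,"ry":0,"rz":0}]';  python3 go.py bar 16.3 .024 .017 .08;python3 go.py bar 1.3 .024 .017 .08
```

```text
time: 4.6
tool_pos: [0.5141, 0.2036, 0.0792]
tool_rot: [-0.001, 0.492, 0.871, 0.0]
contact_force: [-2.4, 2.5, 1.0]
gripper_width: -0.002
grasp_force: 1.4
time: 4.8
tool_pos: [0.5148, 0.203, 0.0793]
tool_rot: [0.0, 0.49, 0.872, -0.0]
contact_force: [-0.9, 0.6, -0.4]
gripper_width: -0.002
grasp_force: 0.0
t 4.8 pos [0.5148 0.203  0.0793] F [-0.9  0.6 -0.4] tgt [0.5213 0.1991 0.08  ] d [-0.0084  0.0043 -0.0008] r [1.000e-04 2.000e-04 1.745e-01]
t 4.8 pos [0.5148 0.203  0.0793] F [-0.9  0.6 -0.4] tgt [0.5266 0.1935 0.08  ] d [-0.0177  0.0065 -0.0008] r [2.00e-04 2.00e-04 3.49e-01]
```

```bash
python3 -m inch '[{"dx":-0.004,"dy":0.0025,"dz":0,"rx":0,"ry":0,"rz":0.088},{"dx":-0.0084,"dy":0.0043,"dz":0,"rx":0,"ry":0,"rz":0.176},{"dx":-0.0128,"dy":0.0058,"dz":0,"rx":0,"ry":0,"rz":0.26},{"dx":-0.0156,"dy":0.0063,"dz":0,"rx":0,"ry":0,"rz":0.31},{"dx":-0.0177,"dy":0.0065,"dz":0,"rx":0,"ry":0,"rz":0.35}]'; python3 -m inch '[{"dx":0,"dy":0,"dz":0,"rx":0,"ry":0,"rz":0},{"dx":0,"dy":0,"dz":0,"rx":0,"ry":0,"rz":0}]';  python3 go.py bar -13.7 .024 .017 .08;python3 go.py bar -28.7 .024 .017 .08; python3 look.py c
```

```text
time: 5.3
tool_pos: [0.5266, 0.1942, 0.0794]
tool_rot: [-0.0, 0.701, 0.714, 0.001]
contact_force: [0.8, 2.4, -1.1]
gripper_width: 0.001
grasp_force: 0.8
time: 5.5
tool_pos: [0.5265, 0.1936, 0.0793]
tool_rot: [0.0, 0.699, 0.715, -0.0]
contact_force: [-0.5, 0.0, -0.3]
gripper_width: -0.004
grasp_force: 0.0
t 5.5 pos [0.5265 0.1936 0.0793] F [-0.5  0.  -0.3] tgt [0.5303 0.1868 0.08  ] d [-0.0085  0.0046 -0.0008] r [1.000e-04 2.000e-04 1.737e-01]
t 5.5 pos [0.5265 0.1936 0.0793] F [-0.5  0.  -0.3] tgt [0.5322 0.1794 0.08  ] d [-0.0179  0.0067 -0.0008] r [1.000e-04 2.000e-04 3.482e-01]
```

View pics/c.png

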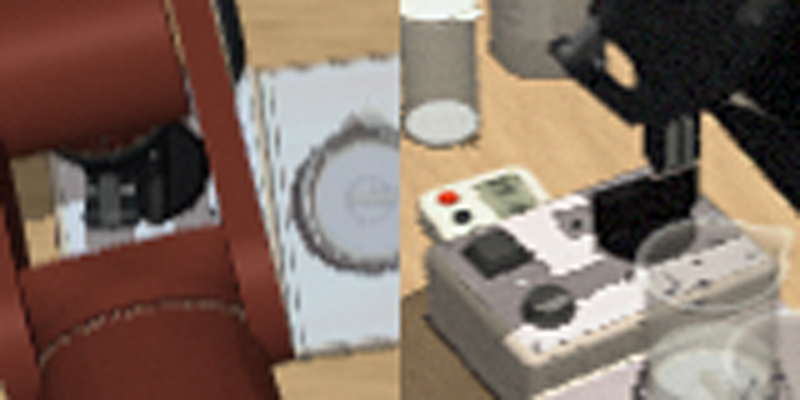

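```bash
python3 -m inch '[{"dx":-0.004,"dy":0.0025,"dz":0,"rx":0,"ry":0,"rz":0.088},{"dx":-0.0085,"dy":0.0046,"dz":0,"rx":0,"ry":0,"rz":0.174},{"dx":-0.011,"dy":0.0052,"dz":0,"rx":0,"ry":0,"rz":0.22},{"dx":-0.011,"dy":0.0052,"dz":0,"rx":0,"ry":0,"rz":0.22}]'; python3 go.py bar -28.7 .024 .017 .08
```

```text
time: 6.0
tool_pos: [0.531, 0.1859, 0.0793]
tool_rot: [-0.001, 0.808, 0.589, 0.001]
contact_force: [0.2, 3.1, -0.3]
gripper_width: -0.002
grasp_force: 1.7
t 6.0 pos [0.531  0.1859 0.0793] F [ 0.2  3.1 -0.3] tgt [0.5322 0.1794 0.08  ] d [-0.0073  0.004  -0.0009] r [-0.0003 -0.0016  0.1267]
```

```bash
python3 -m inch '[{"dx":-0.003,"dy":0.0015,"dz":0,"rx":0,"ry":0,"rz":0.05},{"dx":-0.005,"dy":0.0028,"dz":0,"rx":0,"ry":0,"rz":0.09},{"dx":-0.0068,"dy":0.0038,"dz":0,"rx":0,"ry":0,"rz":0.118},{"dx":-0.0068,"dy":0.0038,"dz":0,"rx":0,"ry":0,"rz":0.118},{"dx":-0.0068,"dy":0.0038,"dz":0,"rx":0,"ry":0,"rz":0.118}]'; python3 go.py bar -28.7 .024 .017 .08
```

```text
time: 6.5
tool_pos: [0.532, 0.1787, 0.0793]
tool_rot: [0.0, 0.856, 0.516, -0.0]
contact_force: [-0.9, 0.2, -0.4]
gripper_width: 0.001
grasp_force: 0.0
t 6.5 pos [0.532  0.1787 0.0793] F [-0.9  0.2 -0.4] tgt [0.5322 0.1794 0.08  ] d [ 0.0009 -0.0002 -0.0009] r [0.0001 0.0003 0.0099]
```

```bash
python3 -m inch '[{"dx":0.012,"dy":0,"dz":0,"rx":0,"ry":0,"rz":0},{"dx":0.012,"dy":0,"dz":-0.06,"rx":0,"ry":0,"rz":0},{"dx":0.012,"dy":0,"dz":-0.12,"rx":0,"ry":0,"rz":0},{"dx":0.012,"dy":0,"dz":-0.12,"rx":0,"ry":0,"rz":0}]'; python3 go.py to .4326 .1405 .13 20; python3 look.py d
```

```text
time: 6.9
tool_pos: [0.5416, 0.189, 0.1844]
tool_rot: [0.002, 0.857, 0.516, 0.007]
contact_force: [0.8, -0.6, -0.2]
gripper_width: 0.002
grasp_force: 0.0
t 6.9 pos [0.5416 0.189  0.1844] F [ 0.8 -0.6 -0.2] tgt [0.4326 0.1405 0.13  ] d [-0.1179 -0.0929  0.0658] r [ 0.01   -0.0029 -0.557 ]
```

View pics/d.png

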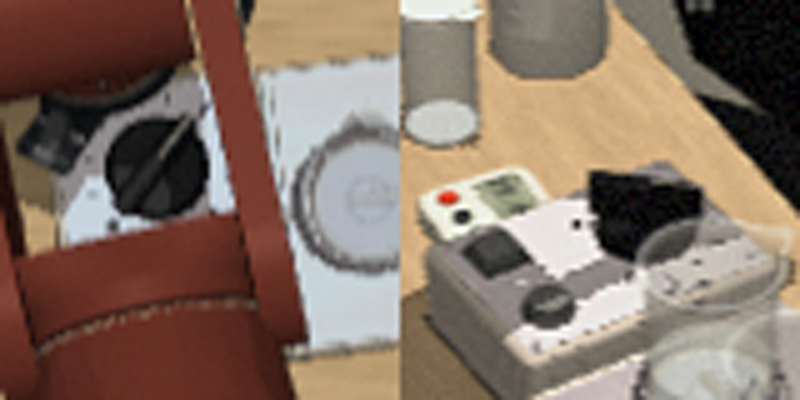

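The white line in the top view runs from (155,155) to (205,105), onto the long step 6 mark. Now to the start button.

```bash
python3 -m inch '[{"dx":-0.118,"dy":-0.093,"dz":0,"rx":0,"ry":0,"rz":0},{"dx":-0.118,"dy":-0.093,"dz":0,"rx":0,"ry":0,"rz":0},{"dx":-0.118,"dy":-0.093,"dz":0.03,"rx":0,"ry":0,"rz":0},{"dx":-0.118,"dy":-0.093,"dz":0.06,"rx":0,"ry":0,"rz":0},{"dx":-0.118,"dy":-0.093,"dz":0.06,"rx":0,"ry":0,"rz":0}]'; python3 -m inch '[{"dx":0,"dy":0,"dz":0,"rx":0,"ry":0,"rz":0},{"dx":0,"dy":0,"dz":0,"rx":0,"ry":0,"rz":0}]'; python3 go.py to .4326 .1405 .075 -28
```

```text
time: 7.5
tool_pos: [0.4224, 0.1382, 0.122]
tool_rot: [-0.002, 0.857, 0.516, -0.005]
contact_force: [-0.9, -0.6, 0.1]
gripper_width: 0.001
grasp_force: 0.0
time: 7.7
tool_pos: [0.4275, 0.1391, 0.1281]
tool_rot: [0.0, 0.857, 0.516, 0.0]
contact_force: [-0.7, 0.1, 0.1]
gripper_width: 0.002
grasp_force: 0.0
t 7.7 pos [0.4275 0.1391 0.1281] F [-0.7  0.1  0.1] tgt [0.4326 0.1405 0.075 ] d [0.0046 0.0048 0.0664] r [ 0.0005 -0.0003  0.001 ]
```

```bash
python3 -m inch '[{"dx":0.0046,"dy":0.0048,"dz":0.03,"rx":0,"ry":0,"rz":0},{"dx":0.0046,"dy":0.0048,"dz":0.063,"rx":0,"ry":0,"rz":0},{"dx":0.0046,"dy":0.0048,"dz":0.063,"rx":0,"ry":0,"rz":0},{"dx":0.0046,"dy":0.0048,"dz":0.063,"rx":0,"ry":0,"rz":0}]'; python3 go.py to .4326 .1405 .065 -28;  python3 look.py e
```

```text
time: 8.1
tool_pos: [0.4323, 0.1404, 0.0777]
tool_rot: [0.0, 0.857, 0.516, 0.0]
contact_force: [-0.0, 0.6, 0.1]
gripper_width: 0.0
grasp_force: 0.0
t 8.1 pos [0.4323 0.1404 0.0777] F [-0.   0.6  0.1] tgt [0.4326 0.1405 0.065 ] d [0.0002 0.0003 0.0159] r [ 0.     -0.      0.0009]
```

View pics/e.png

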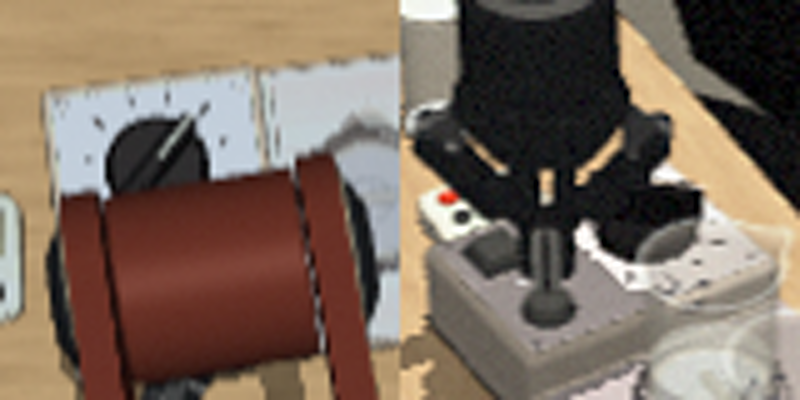

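The fingertip is just above the round start button, crop (548,280), and the selector is on 6. Press.

```bash
python3 -m inch '[{"dx":0,"dy":0,"dz":0.007,"rx":0,"ry":0,"rz":0},{"dx":0,"dy":0,"dz":0.013,"rx":0,"ry":0,"rz":0},{"dx":0,"dy":0,"dz":0.0165,"rx":0,"ry":0,"rz":0},{"dx":0,"dy":0,"dz":0.0165,"rx":0,"ry":0,"rz":0},{"dx":0,"dy":0,"dz":0.0165,"rx":0,"ry":0,"rz":0}]'
```

```text
time: 8.7
tool_pos: [0.4327, 0.1404, 0.0646]
tool_rot: [0.0, 0.857, 0.516, 0.001]
contact_force: [1.8, 1.1, 3.8]
gripper_width: -0.0
grasp_force: 1.9
```

Nearly at the bottom; press a little further until the force shows the stop.

```bash
python3 -m inch '[{"dx":0,"dy":0,"dz":0.0015,"rx":0,"ry":0,"rz":0},{"dx":0,"dy":0,"dz":0.0015,"rx":0,"ry":0,"rz":0},{"dx":0,"dy":0,"dz":0.0015,"rx":0,"ry":0,"rz":0}]'; python3 -m inch '[{"dx":0,"dy":0,"dz":0.001,"rx":0,"ry":0,"rz":0},{"dx":0,"dy":0,"dz":0.001,"rx":0,"ry":0,"rz":0},{"dx":0,"dy":0,"dz":0.001,"rx":0,"ry":0,"rz":0}]'
```

```text
time: 9.0
tool_pos: [0.4327, 0.1404, 0.0639]
tool_rot: [0.0, 0.857, 0.516, 0.001]
contact_force: [-1.1, 0.9, 8.7]
gripper_width: -0.001
grasp_force: 4.3
time: 9.3
tool_pos: [0.4327, 0.1404, 0.0638]
tool_rot: [0.0, 0.857, 0.516, 0.001]
contact_force: [-3.3, -1.6, 13.8]
gripper_width: -0.002
grasp_force: 6.6
```

The force rose from 3.8 to 13.8 N while z stayed at 63.8 mm, so the button is bottomed. Retreat straight up and check.

```bash
python3 -m inch '[{"dx":0,"dy":0,"dz":-0.05,"rx":0,"ry":0,"rz":0},{"dx":0,"dy":0,"dz":-0.11,"rx":0,"ry":0,"rz":0},{"dx":0,"dy":0,"dz":-0.16,"rx":0,"ry":0,"rz":0},{"dx":0,"dy":0,"dz":-0.16,"rx":0,"ry":0,"rz":0},{"dx":0,"dy":0,"dz":-0.16,"rx":0,"ry":0,"rz":0}]'; python3 -m inch '[{"dx":0,"dy":0,"dz":0,"rx":0,"ry":0,"rz":0},{"dx":0,"dy":0,"dz":0,"rx":0,"ry":0,"rz":0}]'; python3 look.py f
```

```text
time: 9.8
tool_pos: [0.4317, 0.1402, 0.19]
tool_rot: [0.0, 0.857, 0.516, 0.0]
contact_force: [0.1, 0.2, 0.1]
gripper_width: -0.003
grasp_force: 0.0
time: 10.0
tool_pos: [0.4303, 0.14, 0.1872]
tool_rot: [-0.001, 0.857, 0.516, -0.002]
contact_force: [0.3, -0.0, 0.3]
gripper_width: 0.002
grasp_force: 0.0
```

View pics/f.png

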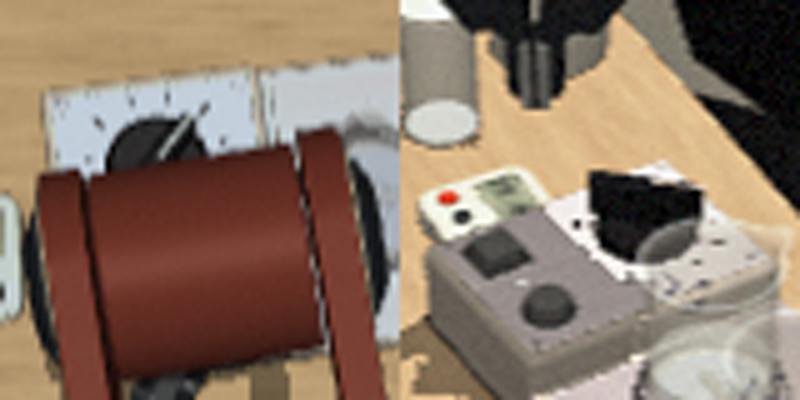

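The selector points at the step 6 mark, both buttons look up, the beaker in view is unmoved, and the robot is clear.

```bash
python3 -c "
from plant import ticket;print(ticket.job_done())"
```

```text
the job is handed in; nothing more can be done
None
```

Job handed in: the selector was pushed four clicks from step 2 to step 6, then the start button was pressed to its stop and came back up, with nothing else touched; no verdict was returned.

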